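# Load the dosing scale and tip its lid shut

## Robot

A 6-joint arm with a two-finger parallel gripper is mounted at the origin on the work surface. World frame = base frame: x ahead of the robot, y to its left, z up, the work surface at z = 0. Lengths are in m, angles in rad, forces in N, time in s.
With the tool pointing down it reaches from about 0.375 to 0.975 m from the base axis. Payload 3.8 kg.
Tool frame: the origin (TCP) lies between the finger pads; the fingertips stand 22 mm ahead of it and the grasp point (between the pads) lies 3 mm ahead of it; z points along the fingers, y is the direction in which the jaws open and shut (so a half turn about z gives the same grasp; the last joint's range is limited). The gripper opens to 85 mm and grips with 20 to 120 N. Pads are 22 mm wide; open, the fingers measure 114 mm over their backs; the gripper's body (76 mm by 85 mm) begins 54 mm behind the grasp point. The pads swing forward as they close: fully open they stand 13 mm farther back than shut.
Start: joints at [1.133, 0.264, 1.604, -0, 1.274, -0.037], TCP at [0.263, 0.622, 0.216] pointing down, gripper open.
Joint ranges: [-2.63, 2.63], [-0.94, 2.18], [0.31, 2.57], [-1.31, 4.45], [0, 2.66], [-2.55, 2.55]. Speed limits (rad/s): [2.57, 2.57, 3.14, 3.14, 3.14, 3.14].

## Interface

Orientations are given as a rotation vector (axis times angle).
In Python, from workcell import * gives the robot as it stands.
- The arm moves only by the tool step_arm, never from a script. Its argument "motion" is a list that holds one entry, the list of rows, each a list of 7 numbers: the finger opening in m, from 0 to 0.0854, then the shift along the world's x, y, z in m, then the turn, a rotation vector about the world's x, y, z in degrees. A call has exactly 8 rows; each row is the pose to reach, as a shift and turn from the pose measured when the call began; what a row does not reach only later rows make up. A row lasts 1/8 s, in which the tool goes at most 62.5 mm and 10.7 degrees, less where a joint would pass 70% of its speed; a pose out of reach is approached as far as the arm can. A call with a gripper value outside its range is refused whole. The fingers move at their own pace and stop on an object; "newtons" is the grip in N (left out, the last holds). Time passes only in rows, so rows that repeat a pose let the fingers close, or fill a call up. It gives the time, the measured TCP pose, the force and the opening at its end, in the units of the state.
- read_state(): the state, without advancing time (a new reading comes with each control period).
- read_camera(name): name is "scene" or "side" or "wrist"; returns (picture, depth): 480x640x3 uint8, blue, green, red; 480x640 float32, m along the optical axis (not along the pixel's ray), 0 where there is no reading.
- get_calibration(name): a dict with "K" (3x3 intrinsics, pixels), "world_from_camera" (4x4, takes a point from camera to world coordinates). Camera axes: x right, y down, z forward; pixel columns grow to the right and rows downward; lengths in m; the calibration is good to about 2 mm. A picture is of the moment at which its call begins: read the wrist's pose just before it. get_calibration takes no time and is no camera call; for the wrist camera it gives the pose at the moment of the call.
- finish_job(): hands the job in, once; it reports no verdict.
Trained networks look in the newest picture that a camera, given by its name, has taken for a name from the list of things; names that differ only in an ending like _2 or _b are one class to them, and where a whole thing is asked for, a point or a joint stands for the part that bears it (a point fixed in the world has none). Each returns a list of dicts, best first, with "score" (0 to 1); they miss things now and then, are a little off and sometimes report something else, mostly with a low value. They report only what shows in the picture. A call takes as long as a camera call. They do not tell look-alikes from the thing itself.
- spot_in(camera, thing): "xyz" ([x, y, z] in m, in the coordinates of the camera as it stood for that picture, good to about 4 mm: the middle of the surface that is visible of it).
- regions_of(camera, thing): "region" (480x640 bool, what is visible of it).
The state is a dict: "time": time; "q": joint angles; "joint_vel": joint speeds; "joint_torque": joint torques, N m; "tool_pos": TCP position; "tcp_rot": TCP orientation; "wrist_force": force on the tool from outside, world axes, zero at the start; "torque": the same for the moment, N m; "width": opening from 0.0 (shut) to 1.0 (fully open).
Only numpy, scipy, OpenCV 4.12 (cv2) and the standard library are available. Lean on these libraries where they do the work, as an engineer would, in place of code of your own. Each camera call takes 0.05 s, during which the arm holds its last target. There are 200 camera calls.

## Task

Take the small paint tin out of the sloping rack and stand it upright on the round pan inside the draught case of the dosing scale, its foot wholly on the pan; set it down gently, do not drop it. Then push the open lid of the case from behind, past upright, and let its own weight swing it fully shut: keep your hands off the lid and the case while it falls and afterwards. Leave the other things on the bench where they are.

Things in the scene. Friction and masses are not known exactly. Their poses are not given: they have to be found in the camera images.
- tin: small closed paint tin, bare steel with a white paper band, a plain cylinder 52 mm in diameter and 70 mm tall, 0.25 to 0.5 kg. Origin: centre of its foot; z runs along its axis from foot to top. At the start it stands in the rack's pocket with its axis leaning 30 degrees from vertical, its top towards the robot's side (the rack's own -x)
- rack: fixed dark steel one-tin rack, foot plate 100 x 100 mm, about 76 mm high. Origin: centre of its underside on the bench; z up; its front is its own -x, which roughly faces the robot. Its pocket is a seat plate inclined 30 degrees (normal leaning to -x), with a front lip 34 mm high and 60 mm wide, side lips 10 mm high and a rear lip 12 mm high, all measured along the tin's axis, and all 4 mm thick; above the side lips (rack +y and -y) the tin's sides are free to grip
- rack_seat (a point): centre of the rack's inclined seat plate, on its upper face, 45 mm above the bench: where the tin's foot rests (within 2 mm)
- case: fixed draught case of the dosing scale: an open-topped grey box 160 mm (its x) by 200 mm (its y) by 100 mm high, walls and floor 6 mm. Origin: centre of its underside on the bench; z up. The lid is hinged along its -x rim (the side nearer the robot); a black display housing 28 mm high stands 30 mm out from the foot of its +x side
- pan (a point): centre of the upper face of the round steel weighing pan, fixed, 90 mm in diameter, 22 mm above the bench, in the middle of the case
- hood (a joint): angle of the case's lid in rad: 0 shut and level, 1.571 upright, about 1.95 thrown back against its stop (leaning towards the robot, the start). The lid is a plain aluminium plate 160 x 200 x 6 mm, 0.3 kg, with a black tab 60 mm wide reaching 18 mm beyond the middle of its free edge; its hinge is nearly free and lightly damped, so it falls either way from upright, shut in about 1 s, back against its stop if let go too early
- hood_hinge (a point): middle of the lid's hinge line, at the top of the case's -x wall, 100 mm above the bench, 80 mm from the case's centre; the hinge line runs along the case's y
- hood_tab (a point): outer end of the lid's black tab, 178 mm from the hinge line; it moves with the lid and lies about 265 mm above the bench when the lid is thrown back and 278 mm when it is upright
- solvent: bystander: white plastic bottle, 66 mm in diameter, 190 mm tall; origin: centre of its foot
- big_tin: bystander: larger closed paint tin, 86 mm in diameter, 115 mm tall; origin: centre of its foot
- cup: bystander: clear plastic measuring cup, 96 mm across its rim, 100 mm tall; origin: centre of its foot
- spatula: bystander: mixing spatula 200 mm long lying flat on the bench between robot and work; origin: under its middle
There are look-alikes about, which are no part of the job. What is shaped like the tin but purple or turquoise is not meant.

How it is judged:
By the outcome, as a careful person would: the job done as asked, in the order asked, and still so for the second after the job is handed in, with the robot touching nothing.
It also fails if it takes over 64 s, if anything falls off the work surface, if the arm or the gripper's body presses on something with over 40 N, if the wrist force passes 120 N, or if a joint passes its speed limit or range.

## Working session

There is one attempt and no reset: what is moved stays moved. The work goes in short steps, Python scripts to look and compute and a tool call to move; the robot and the scene stay as the last step left them, time stands still between calls to the robot, and variables do not carry over. Pictures are saved under pics/ and viewed, on a budget of 10 in all, crops included, one or two more only if the job needs it, and the job is handed in when it is done.

Besides the shell and the picture viewer there is one more tool, called after "Call:" as name(argument=value, ...) on one line, values as JSON. step_arm: Moves the arm, as the interface text tells. Its arguments: {"type":"object","properties":{"motion":{"type":"array"},"newtons":{"type":"number"}},"required":["motion"]}

```bash
mkdir -p pics
cat > h.py <<'E'
from workcell import *
import numpy as np, cv2
from scipy.spatial.transform import Rotation as R
def cloud(cam,d,stride=1):
    c=get_calibration(cam);K=np.array(c["K"]);T=np.array(c["world_from_camera"])
    v,u=np.mgrid[0:480,0:640]
    p=np.stack([(u-K[0,2])/K[0,0]*d,(v-K[1,2])/K[1,1]*d,d],-1)
    return p@T[:3,:3].T+T[:3,3]
def spots(cam,names):
    T=np.array(get_calibration(cam)["world_from_camera"])
    for n in names:
        for s in spot_in(cam,n)[:3]:
            print(cam,n,round(s["score"],2),np.round(T[:3,:3]@np.array(s["xyz"])+T[:3,3],3))
E
python3 - <<'E'
from h import *
for c in ["scene","side"]:
    im,d=read_camera(c); cv2.imwrite(f"pics/{c}1.png",im); np.save(f"{c}1.npy",d); np.save(f"{c}1w.npy",cloud(c,d))
    spots(c,["tin","rack","case","hood_tab","solvent","big_tin","cup"])
s=read_state();print(s["time"],s["tool_pos"],s["tcp_rot"])
E
```

```text
scene tin 0.95 [0.581 0.191 0.093]
scene tin 0.87 [0.456 0.135 0.049]
scene tin 0.59 [0.726 0.15  0.041]
scene rack 0.87 [0.613 0.177 0.009]
scene rack 0.44 [ 0.506 -0.182  0.086]
scene case 0.68 [ 0.504 -0.183  0.086]
scene hood_tab 0.74 [ 0.454 -0.164  0.181]
scene hood_tab 0.23 [0.581 0.193 0.093]
scene solvent 0.88 [0.595 0.411 0.102]
scene big_tin 0.62 [ 0.605 -0.452  0.117]
scene cup 0.61 [ 0.459 -0.169  0.185]
scene cup 0.55 [0.743 0.002 0.059]
side tin 0.95 [0.713 0.159 0.04 ]
side tin 0.94 [0.559 0.187 0.094]
side tin 0.87 [0.428 0.133 0.042]
side rack 0.68 [0.576 0.172 0.008]
side case 0.97 [ 0.574 -0.193  0.045]
side case 0.61 [0.575 0.411 0.095]
side hood_tab 0.94 [ 0.424 -0.203  0.245]
side solvent 0.87 [0.574 0.412 0.098]
side solvent 0.43 [ 0.425 -0.202  0.247]
side big_tin 0.93 [ 0.563 -0.448  0.116]
side cup 0.72 [ 0.743 -0.016  0.063]
0.8 [0.26336046 0.62151324 0.21651661] [6.25327376e-01 3.07867682e+00 9.17173132e-05]
```

View pics/scene1.png

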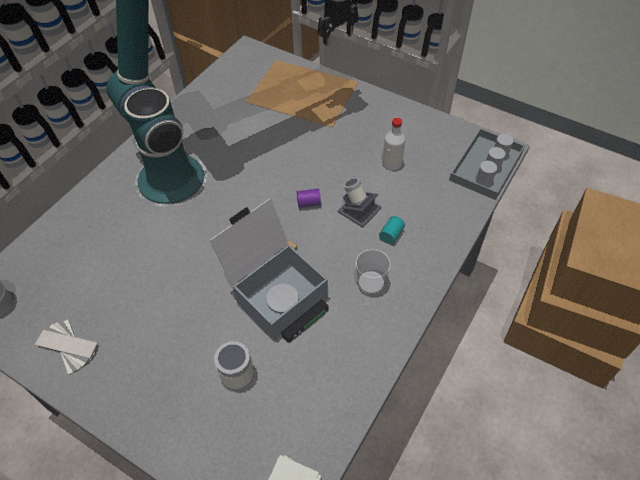

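View pics/side1.png

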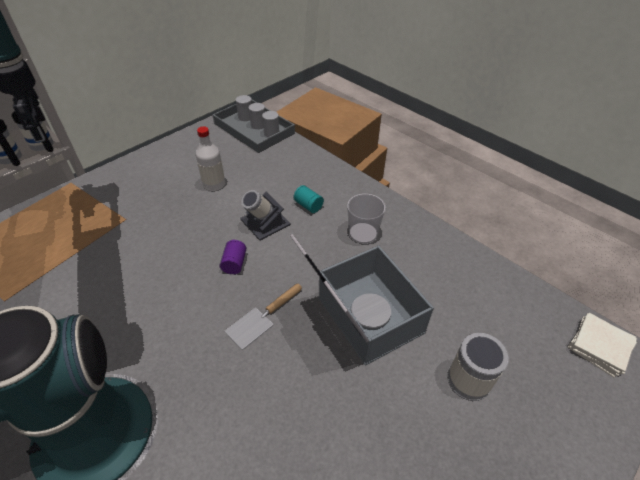

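The scene picture shows three tin-shaped things: one in the rack (356,192), steel with a white band; a purple one lying at (309,199); and a turquoise one at (392,230). Only the first fits the description. The case is at (280,290) with its lid thrown back towards the robot. Next I'll confirm the tin in a crop and fit the poses.

```bash
cat > fit.py <<'E'
from h import *
W=np.concatenate([np.load(f"{c}1w.npy")[np.load(f"{c}1.npy")>0] for c in ["scene","side"]])
def box(x0,x1,y0,y1,z0,z1): 
    return W[(W[:,0]>x0)&(W[:,0]<x1)&(W[:,1]>y0)&(W[:,1]<y1)&(W[:,2]>z0)&(W[:,2]<z1)]
p=box(.45,.72,-.35,-.05,.096,.106); r=cv2.minAreaRect(p[:,:2].astype(np.float32)*1000); print("case rim",len(p),r)
for z0,z1 in [(.0185,.026)]:
    q=box(r[0][0]/1e3-.05,r[0][0]/1e3+.05,r[0][1]/1e3-.05,r[0][1]/1e3+.05,z0,z1); print("pan",len(q),q.mean(0),cv2.minEnclosingCircle(q[:,:2].astype(np.float32)*1000))
q=box(.36,.55,-.35,-.05,.12,.3); c=q.mean(0); n=np.linalg.svd(q-c,full_matrices=0)[2][2]; print("lid",len(q),c,n,q.min(0),q.max(0))
q=box(.5,.68,.1,.27,.003,.012); print("foot",len(q),cv2.minAreaRect(q[:,:2].astype(np.float32)*1000))
for c in ["scene","side"]:
    d=np.load(f"{c}1.npy");w=np.load(f"{c}1w.npy");im=cv2.imread(f"pics/{c}1.png")
    read_camera(c)
    for s in regions_of(c,"tin"):
        m=cv2.erode(s["region"].astype(np.uint8),np.ones((3,3)))>0; q=w[m&(d>0)]; print(c,"tin",m.sum(),s["score"],np.median(q,0),q.min(0),q.max(0))
        if np.median(q[:,2])>.07: np.save(f"tin_{c}.npy",q)
a=cv2.imread("pics/scene1.png")[150:270,270:430];b=cv2.imread("pics/side1.png")[170:290,200:360]
cv2.imwrite("pics/crop1.png",cv2.resize(np.hstack([a,b]),(800,300),interpolation=cv2.INTER_CUBIC))
E
python3 fit.py
```

```text
case rim 1439 ((564.4302978515625, -193.46974182128906), (204.01026916503906, 172.96014404296875), 75.07840728759766)
pan 1518 [ 0.56616021 -0.19544398  0.02166099] ((561.9266357421875, -194.00616455078125), 49.981689453125)
lid 3733 [ 0.45114623 -0.16928614  0.19620484] [-0.89209774  0.24863759 -0.37728102] [ 0.40201297 -0.26723145  0.12001219] [ 0.51116923 -0.05776712  0.26907352]
foot 1264 ((590.1038818359375, 184.99063110351562), (179.86361694335938, 169.515869140625), 0.15854093432426453)
scene tin 368 0.92 [0.72665118 0.15458116 0.04689726] [0.70126255 0.12806758 0.00601731] [0.74863259 0.20083402 0.06404619]
scene tin 321 0.76 [0.57906587 0.19086132 0.0961029 ] [0.54283436 0.17397523 0.04995127] [0.60499521 0.22367288 0.12399694]
scene tin 336 0.71 [0.44977642 0.1333362  0.04678057] [0.40860777 0.0999264  0.00934432] [0.48417793 0.17371765 0.0606892 ]
side tin 452 0.98 [0.70672227 0.15623349 0.04063104] [ 0.69286575  0.13089873 -0.00251054] [0.73881534 0.19948427 0.05555556]
side tin 564 0.79 [0.42939332 0.13103007 0.04523667] [0.39764341 0.10351836 0.00324041] [0.47479618 0.17543408 0.05525402]
```

View pics/crop1.png

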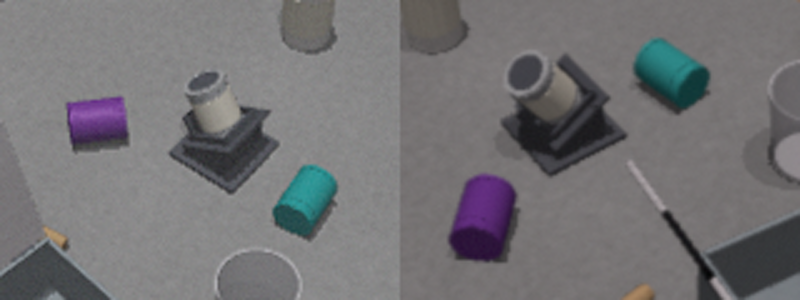

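Confirmed: the steel tin with the white band stands in the rack. The purple and turquoise ones lie on the bench. Now a closer look at the rack with the wrist camera.

Call:
step_arm(motion=[[[0.0854,0.02,-0.04,0.04,0,0,0],[0.0854,0.05,-0.09,0.07,0,0,0],[0.0854,0.08,-0.14,0.1,0,0,0],[0.0854,0.11,-0.19,0.12,0,0,0],[0.0854,0.14,-0.25,0.13,0,0,0],[0.0854,0.17,-0.31,0.14,0,0,0],[0.0854,0.2,-0.37,0.14,0,0,0],[0.0854,0.22,-0.42,0.14,0,0,0]]])

```text
time: 2.0
tool_pos: [0.4796, 0.2103, 0.3571]
tcp_rot: [0.625, 3.077, 0.001]
wrist_force: [0.2, -0.2, -0.2]
width: 0.999
```

```bash
cat > w.py <<'E'
from h import *
import sys
n=sys.argv[1]
s=read_state();print(s["time"],s["tool_pos"],s["tcp_rot"],s["q"]); T=np.array(get_calibration("wrist")["world_from_camera"]);print(np.round(T,3))
im,d=read_camera("wrist");cv2.imwrite(f"pics/{n}.png",im);np.save(n+".npy",d);np.save(n+"w.npy",cloud("wrist",d))
spots("wrist",["tin","rack"])
for i,t in enumerate(["tin","rack"]):
    r=regions_of("wrist",t)
    np.save(f"{n}_{t}.npy",np.array([x["region"] for x in r]))
    for x in r: print(t,x["score"],x["region"].sum(),np.argwhere(x["region"]).mean(0))
E
python3 w.py w1
```

```text
2.0 [0.4796336  0.21032948 0.35705221] [6.24716601e-01 3.07745308e+00 1.35248579e-03] [ 3.65710911e-01 -8.22375296e-02  1.72572520e+00 -8.31687603e-06
  1.49648559e+00 -8.04531776e-01]
[[ 0.39   0.881  0.268  0.411]
 [ 0.921 -0.373 -0.113  0.24 ]
 [ 0.     0.291 -0.957  0.513]
 [ 0.     0.     0.     1.   ]]
wrist tin 0.98 [0.712 0.158 0.05 ]
wrist tin 0.96 [0.445 0.137 0.049]
wrist tin 0.8 [0.559 0.202 0.101]
wrist rack 0.91 [0.588 0.201 0.038]
tin 0.86 2941 [176.47908875 256.82726964]
tin 0.77 2208 [267.88405797 350.49818841]
tin 0.68 2230 [364.10807175 364.32331839]
rack 0.82 3993 [267.02629602 353.896569  ]
```

View pics/w1.png

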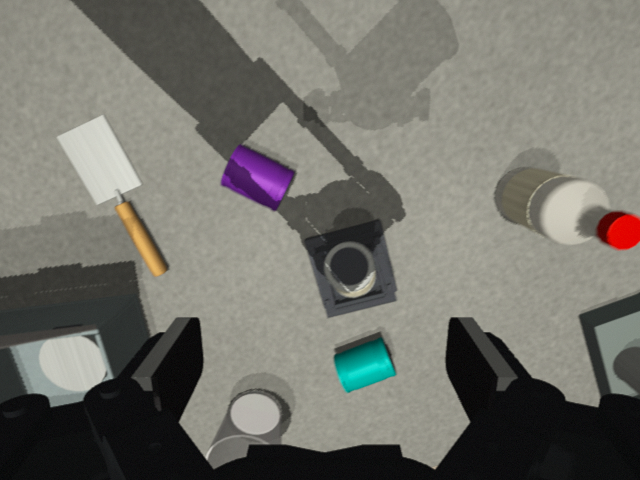

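The wrist view has the tin's dark top at (349,268), the rack's foot plate with corners about (305,237), (378,222), (396,302), (330,317), and the lid and case at left. Now a pose fit for the rack and tin.

```bash
cat > fit2.py <<'E'
from h import *
im=cv2.imread("pics/w1.png");d=np.load("w1.npy");w=np.load("w1w.npy")
m=(np.load("w1_rack.npy")[0]|np.load("w1_tin.npy")[1])&(d>0)
q=w[m]; print(len(q),q.min(0),q.max(0))
# foot-plate rectangle from low rack points + outline pixels projected at plate height
c=get_calibration("wrist");K=np.array(c["K"]);T=np.array(c["world_from_camera"])
rm=np.load("w1_rack.npy")[0]&(d>0)
p=w[rm&(w[...,2]<.02)]; print("low",len(p),np.median(p[:,2])); print(cv2.minAreaRect(p[:,:2].astype(np.float32)*1000))
t=w[m&(w[...,2]>.095)]; print("top pts",len(t)); 
best=None;rng=np.random.default_rng(0)
for _ in range(500):
    a=t[rng.choice(len(t),3,0)];n=np.cross(a[1]-a[0],a[2]-a[0]);l=np.linalg.norm(n)
    if l<1e-5: continue
    n/=l; n*=np.sign(n[2]); 
    if n[2]<.75: continue
    i=abs((t-a[0])@n)<.002
    if best is None or i.sum()>best.sum(): best=i
u=t[best];ce=u.mean(0);n=np.linalg.svd(u-ce,full_matrices=0)[2][2];n*=np.sign(n[2]);print("top plane",len(u),ce,n,"lean",np.degrees(np.arccos(n[2])),"rack yaw",np.degrees(np.arctan2(-n[1],-n[0])))
e1=np.cross(n,[0,0,1]);e1/=np.linalg.norm(e1);e2=np.cross(n,e1)
o=np.c_[(u-ce)@e1,(u-ce)@e2].astype(np.float32)*1000
(cx,cy),r=cv2.minEnclosingCircle(o);C=ce+(cx*e1+cy*e2)/1000;print("top centre",C,r,"foot",C-.07*n)
g=cv2.resize(im[200:340,270:430],(640,560),interpolation=cv2.INTER_CUBIC);cv2.imwrite("pics/w1c.png",g)
E
python3 fit2.py
```

```text
6169 [ 0.53638303  0.13791195 -0.00285144] [0.66199184 0.24689831 0.11724317]
low 1568 0.00677640214135633
((602.8812866210938, 191.36489868164062), (101.48727416992188, 118.02275848388672), 82.05680847167969)
top pts 1868
top plane 1720 [0.56039525 0.19830133 0.10554308] [-0.4869987   0.07354611  0.87030066] lean 29.50640304476312 rack yaw -8.587862606683364
top centre [0.55827801 0.19839019 0.10435082] 26.378643035888672 foot [0.59236792 0.19324197 0.04342977]
```

```bash
cat >> h.py <<'E'
def goal(p,Rt,label=""):
    s=read_state();R0=R.from_rotvec(s["tcp_rot"]);print(label,"shift",np.round(np.array(p)-s["tool_pos"],4),"turn",np.round(np.degrees((Rt*R0.inv()).as_rotvec()),1))
def tool(yaw_y,tilt):  # jaw axis direction (deg), tilt deg about it from straight down
    a=np.radians(yaw_y);y=np.array([np.cos(a),np.sin(a),0]);z=np.array([0,0,-1.]);x=np.cross(y,z)
    return R.from_rotvec(np.radians(tilt)*y)*R.from_matrix(np.c_[x,y,z])
n=np.array([-.495,.072,.866]);C=np.array([.5583,.1985,.105])
E
python3 - <<'E'
from h import *
G=tool(81.7,-30);print(G.as_matrix())
goal(C+.085*n,G,"pre");goal(C-.025*n,G,"grasp")
E
```

```text
[[-0.85695447  0.1443562   0.49476289]
 [ 0.12501614  0.98952579 -0.0721781 ]
 [-0.5         0.         -0.8660254 ]]
pre shift [ 0.0374 -0.0076 -0.1779] turn [ -8.2 -29.   14.4]
grasp shift [ 0.0919 -0.0155 -0.2732] turn [ -8.2 -29.   14.4]
```

Call:
step_arm(motion=[[[0.0854,0.0,0.0,-0.02,-2.05,-7.25,3.6],[0.0854,0.0,0.0,-0.05,-4.1,-14.5,7.2],[0.0854,0.01,0.0,-0.08,-6.15,-21.75,10.8],[0.0854,0.02,-0.005,-0.11,-8.2,-29,14.4],[0.0854,0.03,-0.007,-0.15,-8.2,-29,14.4],[0.0854,0.037,-0.008,-0.178,-8.2,-29,14.4],[0.0854,0.037,-0.008,-0.178,-8.2,-29,14.4],[0.0854,0.037,-0.008,-0.178,-8.2,-29,14.4]]])

```text
time: 3.25
tool_pos: [0.516, 0.2057, 0.1798]
tcp_rot: [0.187, 2.611, -0.049]
wrist_force: [-1.1, -0.2, 1.4]
width: 1.0
```

Run:
```python
from h import *
G=tool(81.7,-30)
goal(C-.025*n,G,"grasp")
s=read_state();print(s["q"],s["wrist_force"])
im,d=read_camera("wrist");cv2.imwrite("pics/w2.png",im)
w=cloud("wrist",d)
# tin top plane
t=w[(d>0)&(np.linalg.norm(w-C,axis=-1)<.035)&(abs((w-C)@n)<.006)];
e1=np.array([.144,.99,0]);e2=np.cross(n,e1)
ce=t.mean(0);nn=np.linalg.svd(t-ce,full_matrices=0)[2][2];print(len(t),ce,nn)
o=np.c_[(t-C)@e1,(t-C)@e2].astype(np.float32)*1000;print("offset of top centre along jaw, perp (mm)",cv2.minEnclosingCircle(o),o.min(0),o.max(0))
```

```text
grasp shift [ 0.0547 -0.009  -0.0965] turn [-0.   0.1 -0.1]
[ 0.54192577 -0.18657992  2.2348232  -0.49270268  0.73350127 -0.5760224 ] [-1.05468326 -0.23020564  1.41793276]
5679 [0.55446813 0.2079555  0.10400197] [ 0.50648532 -0.06263    -0.85997099]
offset of top centre along jaw, perp (mm) ((9.276590347290039, 3.5567126274108887), 26.74878692626953) [-17.195166 -23.068909] [34.86422  30.141045]
```

View pics/w2.png

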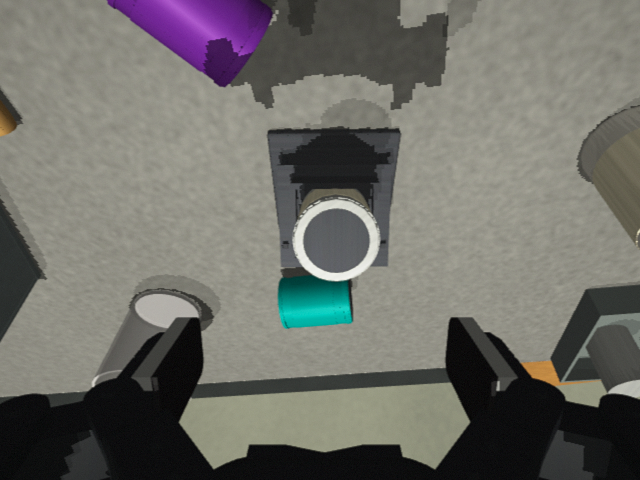

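The tin's rim in the wrist view is centred at (336,238), while the jaw midline is at about column 325. That makes it 8–9 mm off in +y, because the first view was taken while the arm was still settling. I'll shift by that amount and go down along the axis.

Call:
step_arm(motion=[[[0.0854,0.0,0.004,0.0,0,0,0],[0.0854,-0.002,0.0085,-0.0,0,0,0],[0.0854,0.006,0.0075,-0.016,0,0,0],[0.0854,0.018,0.006,-0.037,0,0,0],[0.0854,0.03,0.004,-0.058,0,0,0],[0.0854,0.042,0.002,-0.079,0,0,0],[0.0854,0.052,0.0005,-0.097,0,0,0],[0.0854,0.052,0.0005,-0.097,0,0,0]]])

```text
time: 4.3
tool_pos: [0.5679, 0.2057, 0.0821]
tcp_rot: [0.188, 2.612, -0.051]
wrist_force: [0.0, 0.1, 0.7]
width: 1.006
```

Call:
step_arm(motion=[[[0.045,0,0,0,0,0,0],[0.045,0,0,0,0,0,0],[0.045,0,0,0,0,0,0],[0.045,0,0,0,0,0,0],[0.045,0,0,0,0,0,0],[0.045,0,0,0,0,0,0],[0.045,0,0,0,0,0,0],[0.045,0,0,0,0,0,0]]], newtons=60)

```text
time: 5.3
tool_pos: [0.568, 0.2061, 0.0838]
tcp_rot: [0.188, 2.61, -0.05]
wrist_force: [-5.2, 0.0, 5.9]
width: 0.576
```

Call:
step_arm(motion=[[[0.045,-0.005,0.0007,0.0087,0,0,0],[0.045,-0.015,0.002,0.026,0,0,0],[0.045,-0.025,0.0036,0.0435,0,0,0],[0.045,-0.04,0.006,0.07,0,0,0],[0.045,-0.055,0.008,0.097,0,0,0],[0.045,-0.062,0.009,0.13,0,0,0],[0.045,-0.062,0.009,0.16,0,0,0],[0.045,-0.062,0.009,0.18,0,0,0]]])

```text
time: 6.3
tool_pos: [0.5051, 0.2152, 0.2651]
tcp_rot: [0.189, 2.61, -0.048]
wrist_force: [0.2, -0.1, -5.2]
width: 0.576
```

Run:
```python
from h import *
im,d=read_camera("wrist");cv2.imwrite("pics/w3.png",im)
P=np.array([.563,-.194,0])
for yaw in (75,):
  goal(P+[0,0,.22],tool(yaw,0),f"above {yaw}")
print(read_state()["q"],read_state()["wrist_force"])
```

```text
above 75 shift [ 0.0563 -0.4099 -0.0483] turn [ 5.9 29.8 -6.6]
[ 0.57561754 -0.27294154  2.13438689 -0.43100605  0.91028721 -0.6473929 ] [ 1.27805904  0.73249632 -1.32206142]
```

View pics/w3.png

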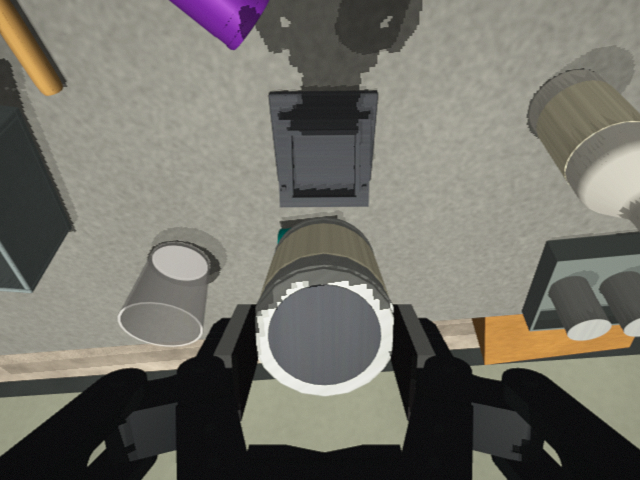

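Grasped: the tin sits between the pads at (325,330) and the rack is empty at (322,150). Next: carry it high over to the case while uprighting it.

Call:
step_arm(motion=[[[0.045,0.0,-0.01,0.03,0.6,3,-0.7],[0.045,0.005,-0.04,0.06,1.5,7.5,-1.65],[0.045,0.015,-0.08,0.085,2.5,12.5,-2.8],[0.045,0.025,-0.13,0.1,3.5,17.5,-3.9],[0.045,0.035,-0.18,0.1,4.4,22,-4.9],[0.045,0.045,-0.23,0.1,5.3,27,-6],[0.045,0.05,-0.28,0.1,5.9,29.8,-6.6],[0.045,0.056,-0.33,0.1,5.9,29.8,-6.6]]])

```text
time: 7.35
tool_pos: [0.5631, -0.1164, 0.3661]
tcp_rot: [-0.412, -3.111, -0.0]
wrist_force: [0.1, 0.3, -6.1]
width: 0.575
```

Call:
step_arm(motion=[[[0.045,0.002,-0.03,0,0,0,0],[0.045,0.002,-0.055,0,0,0,0],[0.045,0.002,-0.07,0,0,0,0],[0.045,0.002,-0.075,0,0,0,0],[0.045,0.002,-0.075,-0.03,0,0,0],[0.045,0.002,-0.075,-0.07,0,0,0],[0.045,0.002,-0.075,-0.1,0,0,0],[0.045,0.002,-0.075,-0.1,0,0,0]]])

```text
time: 8.35
tool_pos: [0.5629, -0.1895, 0.2624]
tcp_rot: [-0.409, -3.104, -0.003]
wrist_force: [-0.0, -0.1, -4.7]
width: 0.573
```

Run:
```python
from h import *
s=read_state();print(s["tool_pos"],s["q"],s["wrist_force"])
im,d=read_camera("wrist");w=cloud("wrist",d)
p=w[(d>0)&(abs(w[...,2]-.101)<.005)&(w[...,0]>.44)&(w[...,0]<.72)&(w[...,1]>-.34)&(w[...,1]<-.05)];print(len(p),cv2.minAreaRect(p[:,:2].astype(np.float32)*1000))
im,d=read_camera("side");cv2.imwrite("pics/s4.png",im[150:450,200:600])
goal([.563,-.194,.0676+.03],tool(75,0),"30 above")
```

```text
[ 0.56292852 -0.18950712  0.26242895] [-3.66355220e-01  9.39869514e-02  1.71805954e+00 -5.15315738e-04
  1.34075335e+00 -1.67487436e+00] [-0.0409519  -0.10084986 -4.70697067]
6336 ((568.1608276367188, -194.73565673828125), (200.9237518310547, 161.9346923828125), 74.80804443359375)
30 above shift [-0.0026 -0.0032 -0.1694] turn [-0.  -0.2  0. ]
```

View pics/s4.png

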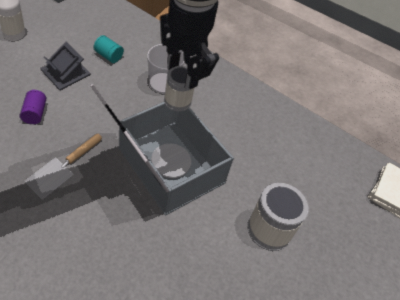

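Side view: the tin hangs upright above the case at crop (178,88), and the pan is clear at (172,160). Going down in stages.

Call:
step_arm(motion=[[[0.045,0.001,-0.004,-0.01,0,0,0],[0.045,0.001,-0.004,-0.04,0,0,0],[0.045,0.001,-0.004,-0.07,0,0,0],[0.045,0.001,-0.004,-0.1,0,0,0],[0.045,0.001,-0.004,-0.13,0,0,0],[0.045,0.001,-0.004,-0.15,0,0,0],[0.045,0.001,-0.004,-0.16,0,0,0],[0.045,0.001,-0.004,-0.16,0,0,0]]])

```text
time: 9.45
tool_pos: [0.5666, -0.1949, 0.1069]
tcp_rot: [-0.411, -3.111, -0.0]
wrist_force: [-0.5, 0.8, -4.7]
width: 0.572
```

Run:
```python
from h import *
a,_=read_camera("scene");b,_=read_camera("side")
cv2.imwrite("pics/s5.png",cv2.resize(np.hstack([a[180:360,180:360],b[220:400,280:460]]),(800,400),interpolation=cv2.INTER_CUBIC))
s=read_state();print(s["tool_pos"],s["wrist_force"],s["q"])
goal([.567,-.1945,.0676],tool(75,0),"place")
```

```text
[ 0.56761638 -0.19522932  0.10825749] [-0.21667301  0.35091186 -4.42924215] [-3.72352470e-01  2.13931413e-01  1.87446694e+00 -7.86382615e-04
  1.05400312e+00 -1.68034746e+00]
place shift [-0.0006  0.0007 -0.0407] turn [ 0.  -0.1  0. ]
```

View pics/s5.png

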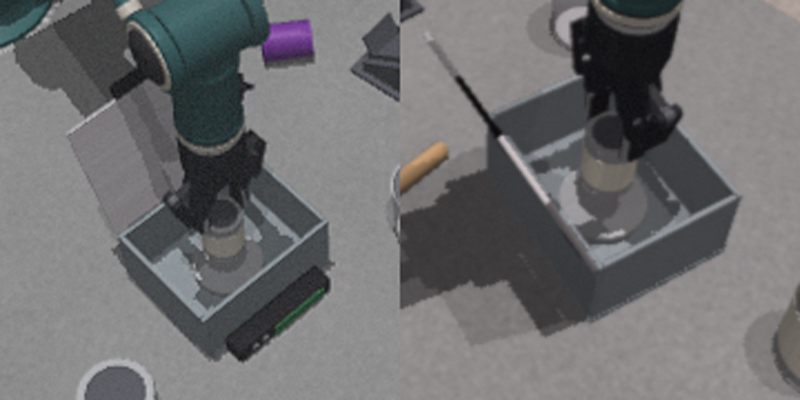

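Call:
step_arm(motion=[[[0.045,0,0,-0.004,0,0,0],[0.045,0,0,-0.008,0,0,0],[0.045,0,0,-0.013,0,0,0],[0.045,0,0,-0.018,0,0,0],[0.045,0,0,-0.023,0,0,0],[0.045,0,0,-0.028,0,0,0],[0.045,0,0,-0.032,0,0,0],[0.045,0,0,-0.032,0,0,0]]])

```text
time: 10.55
tool_pos: [0.5673, -0.1951, 0.0757]
tcp_rot: [-0.411, -3.113, 0.0]
wrist_force: [0.1, 0.9, -4.6]
width: 0.572
```

Run:
```python
from h import *
b,d=read_camera("side");w=cloud("side",d)
s=read_state();print(s["tool_pos"],s["wrist_force"])
q=w[(d>0)&(w[...,0]>.36)&(w[...,0]<.47)&(w[...,1]>-.3)&(w[...,1]<-.03)&(w[...,2]>.15)]
h=np.histogram(q[:,2],np.arange(.15,.6,.02));print(h[0])
q=q[q[:,2]<.3];print(q.max(0),q.min(0))
```

```text
[ 0.56751773 -0.19517163  0.07606595] [ 0.32929977 -0.29408878 -4.99642269]
[  15   18   20   20  227  110    0    0    0    0    0    0    0    0
    0    0   14  525  858 1028 1402 1188]
[ 0.45863582 -0.06175346  0.26650618] [ 0.40268564 -0.26386991  0.15178028]
```

The arm clears the lid by about 0.2 m. Last 8 mm slowly.

Call:
step_arm(motion=[[[0.045,0,0,-0.002,0,0,0],[0.045,0,0,-0.004,0,0,0],[0.045,0,0,-0.005,0,0,0],[0.045,0,0,-0.006,0,0,0],[0.045,0,0,-0.007,0,0,0],[0.045,0,0,-0.0075,0,0,0],[0.045,0,0,-0.008,0,0,0],[0.045,0,0,-0.008,0,0,0]]])

```text
time: 11.6
tool_pos: [0.5675, -0.1952, 0.068]
tcp_rot: [-0.411, -3.113, 0.001]
wrist_force: [0.4, 0.2, -3.0]
width: 0.577
```

Call:
step_arm(motion=[[[0.045,0,0,-0.0003,0,0,0],[0.045,0,0,-0.0006,0,0,0],[0.045,0,0,-0.0009,0,0,0],[0.045,0,0,-0.0012,0,0,0],[0.045,0,0,-0.0015,0,0,0],[0.045,0,0,-0.0015,0,0,0],[0.045,0,0,-0.0015,0,0,0],[0.045,0,0,-0.0015,0,0,0]]])

```text
time: 12.6
tool_pos: [0.568, -0.1954, 0.0679]
tcp_rot: [-0.411, -3.114, 0.001]
wrist_force: [-3.0, 0.9, 5.7]
width: 0.572
```

Contact: the force rose by about 10 N and the height no longer drops. Releasing.

Call:
step_arm(motion=[[[0.06,0,0,0.0,0,0,0],[0.066,0,0,0.0,0,0,0],[0.072,0,0,0.0,0,0,0],[0.078,0,0,0.0,0,0,0],[0.0854,0,0,0.0,0,0,0],[0.0854,0,0,0.0,0,0,0],[0.0854,0,0,0.02,0,0,0],[0.0854,0,0,0.04,0,0,0]]])

```text
time: 13.6
tool_pos: [0.5683, -0.1955, 0.1096]
tcp_rot: [0.411, 3.114, -0.001]
wrist_force: [0.1, -0.9, 0.7]
width: 1.001
```

Call:
step_arm(motion=[[[0.0854,0,0,0.03,0,0,0],[0.0854,0,0,0.07,0,0,0],[0.0854,0,0,0.12,0,0,0],[0.0854,0,0,0.17,0,0,0],[0.0854,0,0,0.22,0,0,0],[0.0854,0,0,0.26,0,0,0],[0.0854,0,0,0.27,0,0,0],[0.0854,0,0,0.27,0,0,0]]])

```text
time: 14.6
tool_pos: [0.5685, -0.1956, 0.3811]
tcp_rot: [0.411, 3.112, -0.002]
wrist_force: [0.3, 0.2, 0.7]
width: 1.001
```

Run:
```python
from h import *
s=read_state();print(s["time"],s["tool_pos"],s["q"])
im,d=read_camera("wrist");cv2.imwrite("pics/w6.png",im);w=cloud("wrist",d)
a=w[(d>0)&(abs(w[...,2]-.092)<.004)&(np.hypot(w[...,0]-.567,w[...,1]+.195)<.045)];print("tin top",len(a),a.mean(0),cv2.minEnclosingCircle(a[:,:2].astype(np.float32)*1000))
n_=np.linalg.svd(a-a.mean(0),full_matrices=0)[2][2];print(n_)
# push: start behind lid, closed fingers, jaw axis along case y
u=np.array([np.cos(np.radians(-15)),np.sin(np.radians(-15)),0]);H=np.array([.568,-.1947,.1])-.08*u
print("hinge",H,"tab",H-.066*u)
goal(H-.13*u+[0,0,.30],tool(75,0),"behind high")
goal(H-.13*u+[0,0,.145],tool(75,0),"behind low")
```

```text
14.6 [ 0.56846066 -0.19558578  0.38111093] [-3.72388289e-01  6.57037548e-02  1.53633566e+00 -6.93400772e-04
  1.53633937e+00 -1.68076329e+00]
tin top 1657 [ 0.56529617 -0.1947717   0.08943093] ((565.6509399414062, -194.77627563476562), 26.387306213378906)
[ 3.44026133e-03 -8.81764282e-04  9.99993694e-01]
hinge [ 0.49072593 -0.17399448  0.1       ] tab [ 0.42697483 -0.15691242  0.1       ]
behind high shift [-0.2028  0.055   0.0208] turn [ 0. -0.  0.]
behind low shift [-0.2028  0.055  -0.1342] turn [ 0. -0.  0.]
```

View pics/w6.png

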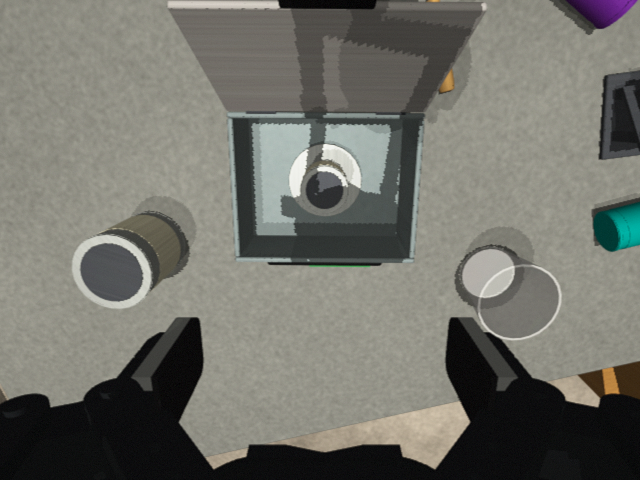

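The tin stands upright on the pan, top at (325,188), centred within about 3 mm. Next: close the fingers, go over the lid to its robot side, then down behind it.

Call:
step_arm(motion=[[[0.0,-0.03,0.008,0.01,0,0,0],[0.0,-0.07,0.019,0.01,0,0,0],[0.0,-0.11,0.03,0.01,0,0,0],[0.0,-0.15,0.041,0.01,0,0,0],[0.0,-0.18,0.049,0.01,0,0,0],[0.0,-0.195,0.053,0.01,0,0,0],[0.0,-0.195,0.053,0.01,0,0,0],[0.0,-0.195,0.053,0.01,0,0,0]]], newtons=40)

```text
time: 15.65
tool_pos: [0.3735, -0.1425, 0.3886]
tcp_rot: [-0.411, -3.114, 0.001]
wrist_force: [0.2, -0.4, 0.1]
width: -0.001
```

Call:
step_arm(motion=[[[0.0,0,0,-0.02,0,0,0],[0.0,0,0,-0.05,0,0,0],[0.0,0,0,-0.08,0,0,0],[0.0,0,0,-0.11,0,0,0],[0.0,0,0,-0.13,0,0,0],[0.0,0,0,-0.14,0,0,0],[0.0,0,0,-0.14,0,0,0],[0.0,0,0,-0.14,0,0,0]]])

```text
time: 16.65
tool_pos: [0.3742, -0.1428, 0.2493]
tcp_rot: [0.411, 3.114, -0.001]
wrist_force: [0.2, -0.5, -0.4]
width: -0.002
```

Run:
```python
from h import *
s=read_state();print(s["time"],s["tool_pos"],s["wrist_force"],s["width"])
b,_=read_camera("side");cv2.imwrite("pics/s7.png",cv2.resize(b[120:400,200:480],(560,560)))
u=np.array([np.cos(np.radians(-15)),np.sin(np.radians(-15)),0]);H=np.array([.568,-.1947,.1])-.08*u
for k in (-.03,0,.02): goal(H+k*u+[0,0,.147],tool(75,0),k)
```

```text
16.65 [ 0.37416439 -0.14280731  0.24926709] [ 0.20587671 -0.47508827 -0.37598143] -0.0016805456216867863
-0.03 shift [ 0.0875 -0.0234 -0.0025] turn [0.1 0.  0. ]
0 shift [ 0.1165 -0.0311 -0.0025] turn [0.1 0.  0. ]
0.02 shift [ 0.1358 -0.0363 -0.0025] turn [0.1 0.  0. ]
```

View pics/s7.png

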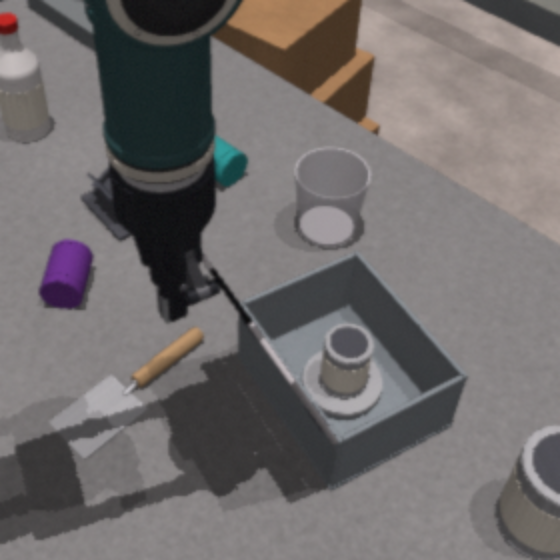

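The closed fingertips at (175,305) are on the robot side of the lid, and the tin is on the pan. Pushing in two parts.

Call:
step_arm(motion=[[[0.0,0.012,-0.003,0,0,0,0],[0.0,0.024,-0.006,0,0,0,0],[0.0,0.036,-0.01,0,0,0,0],[0.0,0.048,-0.013,0,0,0,0],[0.0,0.058,-0.016,0,0,0,0],[0.0,0.068,-0.018,0,0,0,0],[0.0,0.078,-0.021,0,0,0,0],[0.0,0.087,-0.023,0,0,0,0]]])

```text
time: 17.7
tool_pos: [0.4685, -0.1689, 0.2616]
tcp_rot: [0.408, 3.094, -0.01]
wrist_force: [-4.7, 0.4, 40.6]
width: -0.001
```

Call:
step_arm(motion=[[[0.0,0.008,-0.002,0,0,0,0],[0.0,0.016,-0.004,0,0,0,0],[0.0,0.023,-0.006,0,0,0,0],[0.0,0.03,-0.008,0,0,0,0],[0.0,0.036,-0.01,0,0,0,0],[0.0,0.041,-0.011,0,0,0,0],[0.0,0.041,-0.011,0,0,0,0],[0.0,0.041,-0.011,0,0,0,0]]])

```text
time: 18.7
tool_pos: [0.5093, -0.1799, 0.2616]
tcp_rot: [0.408, 3.095, -0.01]
wrist_force: [-0.3, 0.2, -0.6]
width: 0.004
```

```bash
cat > lid.py <<'E'
from h import *
s=read_state();print(s["time"],s["tool_pos"],s["wrist_force"])
b,d=read_camera("side");w=cloud("side",d)
cv2.imwrite("pics/lid%d.png"%(s["time"]*100),cv2.resize(b[120:400,200:480],(560,560)))
m=(d>0)&(w[...,0]>.49)&(w[...,0]<.66)&(w[...,1]>-.32)&(w[...,1]<-.08)
h=np.histogram(w[m][:,2],np.arange(0,.31,.02));print(h[0])
E
python3 lid.py
```

```text
18.7 [ 0.50934073 -0.17985933  0.26163483] [-0.30360594  0.21023184 -0.55374305]
[2181 1280  963 1048 1675   90    0    0    0    0    0    0    0    5
  103]
```

```bash
ls pics | grep lid
```

```text
lid1870.png
```

View pics/lid1870.png

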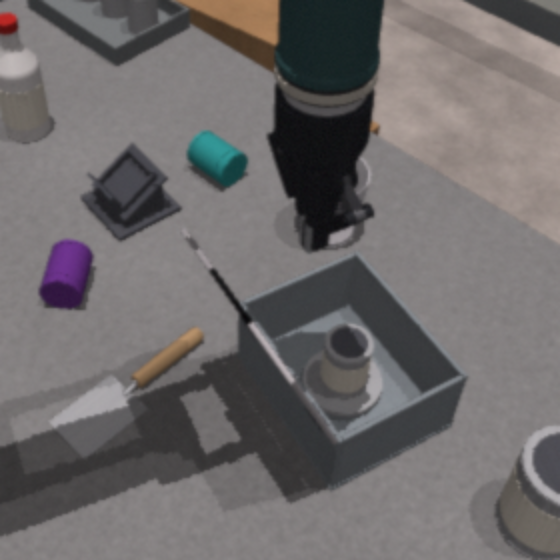

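The lid is back on its stop and the fingers passed above it, so this push slipped: the vertical force reached 40 N and the tool was lifted 12 mm. I'll measure the shape of the closed fingers and the lid angle from depth before retrying.

```bash
cat > prof.py <<'E'
from h import *
s=read_state();Rt=R.from_rotvec(s["tcp_rot"]).as_matrix();print(s["time"],s["tool_pos"],Rt.round(2).tolist())
for c in ["scene","side"]:
    im,d=read_camera(c);w=cloud(c,d)
    q=(w[d>0]-s["tool_pos"])@Rt
    q=q[(abs(q[:,0])<.06)&(abs(q[:,1])<.075)&(q[:,2]<.05)&(q[:,2]>-.1)]
    for a in np.arange(-.09,.05,.01):
        t=q[(q[:,2]>a)&(q[:,2]<=a+.01)]
        if len(t)>3: print(c,"z %.2f"%a,len(t),"x",np.percentile(t[:,0],[3,97]).round(3),"y",np.percentile(t[:,1],[3,97]).round(3))
    l=w[(d>0)&(w[...,0]>.38)&(w[...,0]<.5)&(w[...,1]>-.29)&(w[...,1]<-.04)&(w[...,2]>.13)&(w[...,2]<.29)]
    ce=l.mean(0);nn=np.linalg.svd(l-ce,full_matrices=0)[2][2];print("lid",len(l),ce,nn,l[:,2].max(),np.arccos(abs(nn[2])))
E
python3 prof.py
```

```text
18.75 [ 0.50933081 -0.17987588  0.26171804] [[-0.97, 0.26, 0.02], [0.26, 0.97, -0.01], [-0.02, -0.0, -1.0]]
scene z -0.09 77 x [-0.015  0.001] y [-0.045  0.044]
scene z -0.08 83 x [-0.013  0.009] y [-0.036  0.04 ]
scene z -0.07 73 x [-0.012  0.009] y [-0.031  0.031]
scene z -0.06 22 x [-0.013 -0.004] y [-0.016  0.009]
scene z -0.05 21 x [-0.011 -0.002] y [-0.014  0.009]
scene z -0.04 39 x [-0.011  0.003] y [-0.014  0.014]
scene z -0.03 20 x [-0.012  0.001] y [-0.011  0.012]
lid 2375 [ 0.45342426 -0.17886131  0.18537027] [ 0.89534067 -0.2472163   0.37047158] 0.26933896989394324 1.1912796478704817
side z -0.09 145 x [-0.002  0.018] y [-0.046  0.049]
side z -0.08 111 x [-0.01   0.014] y [-0.039  0.041]
side z -0.07 138 x [-0.006  0.015] y [-0.03   0.032]
side z -0.06 30 x [0.008 0.014] y [-0.013  0.011]
side z -0.05 41 x [0.005 0.013] y [-0.014  0.005]
side z -0.04 55 x [-0.005  0.013] y [-0.014  0.013]
side z -0.03 56 x [-0.004  0.012] y [-0.013  0.009]
side z -0.02 7 x [0.008 0.013] y [-0.006  0.006]
lid 467 [ 0.43155105 -0.18831234  0.24131985] [-0.96272313  0.23632524 -0.13158479] 0.28955018497042384 1.438828829745554
```

Run:
```python
from h import *
s=read_state();Rt=R.from_rotvec(s["tcp_rot"]).as_matrix()
c=get_calibration("side");K=np.array(c["K"]);Ti=np.linalg.inv(np.array(c["world_from_camera"]))
im,d=read_camera("side")
for z in (-.06,-.02,0,.022):
    p=s["tool_pos"]+Rt@[0,0,z];q=Ti[:3,:3]@p+Ti[:3,3];uv=K@(q/q[2]);u,v=int(round(uv[0])),int(round(uv[1]));print(z,uv[:2].round(1),"crop",((uv[:2]-[200,120])*2).round(0),"expect depth",q[2].round(3),"seen",d[v,u-2:u+3].round(3),im[v,u])
```

```text
-0.06 [357.8 224.2] crop [316. 208.] expect depth 0.762 seen [0.731 0.735 0.737 0.738 0.739] [14 10 11]
-0.02 [356.7 240. ] crop [313. 240.] expect depth 0.792 seen [0.779 0.777 0.771 0.77  0.772] [19 18 17]
0 [356.1 247.5] crop [312. 255.] expect depth 0.807 seen [1.161 1.165 1.165 1.162 1.167] [127 126 131]
0.022 [355.5 255.4] crop [311. 271.] expect depth 0.823 seen [1.143 1.012 1.011 1.01  1.011] [137 132 129]
```

Shut, the fingers end about 15 mm behind the TCP, not 22 mm ahead of it. So they only skimmed the tab's end. I'll go back over the lid and down 37 mm lower than before.

Call:
step_arm(motion=[[[0.0,0,0,0.03,0,0,0],[0.0,0,0,0.07,0,0,0],[0.0,0,0,0.08,0,0,0],[0.0,-0.04,0.011,0.08,0,0,0],[0.0,-0.08,0.022,0.08,0,0,0],[0.0,-0.115,0.031,0.08,0,0,0],[0.0,-0.135,0.037,0.08,0,0,0],[0.0,-0.135,0.037,0.08,0,0,0]]])

```text
time: 19.9
tool_pos: [0.3733, -0.1425, 0.3413]
tcp_rot: [0.409, 3.094, -0.01]
wrist_force: [0.0, -0.2, 0.8]
width: -0.003
```

Call:
step_arm(motion=[[[0.0,0,0,-0.02,0,0,0],[0.0,0,0,-0.04,0,0,0],[0.0,0,0,-0.07,0,0,0],[0.0,0,0,-0.1,0,0,0],[0.0,0,0,-0.12,0,0,0],[0.0,0,0,-0.129,0,0,0],[0.0,0,0,-0.129,0,0,0],[0.0,0,0,-0.129,0,0,0]]])

```text
time: 20.9
tool_pos: [0.3739, -0.1428, 0.2129]
tcp_rot: [0.408, 3.093, -0.011]
wrist_force: [-0.1, -0.5, -0.6]
width: 0.0
```

```bash
python3 prof.py | grep -v scene
python3 - <<'E'
from h import *
u=np.array([np.cos(np.radians(-15)),np.sin(np.radians(-15)),0]);H=np.array([.568,-.1947,.1])-.08*u
for k in (-.05,0,.02): goal(H+k*u+[0,0,.112],tool(75,0),k)
E
```

```text
20.9 [ 0.37386059 -0.14277158  0.21287943] [[-0.97, 0.26, 0.02], [0.26, 0.97, -0.01], [-0.02, -0.0, -1.0]]
lid 3190 [ 0.44972654 -0.16504901  0.19875924] [ 0.86401734 -0.23502535  0.44523827] 0.28989733615653046 1.1093559877246932
side z -0.09 71 x [0.    0.018] y [-0.048  0.014]
side z -0.08 45 x [-0.001  0.016] y [-0.038  0.037]
side z -0.07 73 x [-0.005  0.015] y [-0.031  0.026]
side z -0.06 41 x [-0.055  0.014] y [-0.023  0.028]
side z -0.05 97 x [-0.056  0.012] y [-0.029  0.027]
side z -0.04 98 x [-0.06   0.012] y [-0.073  0.05 ]
side z -0.03 49 x [-0.058  0.012] y [-0.063  0.03 ]
side z -0.02 6 x [0.007 0.012] y [-0.006  0.004]
lid 367 [ 0.42133024 -0.20587371  0.23619136] [ 0.8957196  -0.24734763  0.36946656] 0.2668038239194518 1.192361428364221
-0.05 shift [ 0.0684 -0.0182 -0.0013] turn [0.6 1.2 0.1]
0 shift [ 0.1167 -0.0311 -0.0013] turn [0.6 1.2 0.1]
0.02 shift [ 0.136  -0.0363 -0.0013] turn [0.6 1.2 0.1]
```

Call:
step_arm(motion=[[[0.0,0.012,-0.003,0,0,0,0],[0.0,0.024,-0.006,0,0,0,0],[0.0,0.034,-0.009,0,0,0,0],[0.0,0.043,-0.0115,0,0,0,0],[0.0,0.051,-0.0135,0,0,0,0],[0.0,0.058,-0.0155,0,0,0,0],[0.0,0.064,-0.017,0,0,0,0],[0.0,0.068,-0.018,0,0,0,0]]])

```text
time: 22.0
tool_pos: [0.4459, -0.1623, 0.2197]
tcp_rot: [0.407, 3.083, -0.015]
wrist_force: [-5.8, 2.6, 26.1]
width: 0.003
```

```bash
python3 prof.py | grep lid
```

```text
lid 2663 [ 0.46894453 -0.17475096  0.20634714] [ 0.94593395 -0.26002546  0.19389617] 0.2898611094342811 1.3756641887713874
lid 1410 [ 0.45275971 -0.20088829  0.21018216] [ 0.94635626 -0.19570756  0.25711551] 0.28997887227986974 1.310760152355523
```

The lid is moving (about 1.8 rad), but its tab end is wedging upward under the gripper's knuckles at 26 N. I'll raise the tool 15 mm and carry on.

Call:
step_arm(motion=[[[0.0,0.0,0.0,0.008,0,0,0],[0.0,0.0,0.0,0.015,0,0,0],[0.0,0.006,-0.0015,0.016,0,0,0],[0.0,0.012,-0.003,0.016,0,0,0],[0.0,0.018,-0.005,0.016,0,0,0],[0.0,0.024,-0.0065,0.016,0,0,0],[0.0,0.03,-0.008,0.016,0,0,0],[0.0,0.034,-0.009,0.016,0,0,0]]])

```text
time: 23.1
tool_pos: [0.4807, -0.1716, 0.2356]
tcp_rot: [0.407, 3.082, -0.015]
wrist_force: [-0.7, -0.6, 0.1]
width: 0.002
```

```bash
python3 prof.py | grep lid
```

```text
lid 1397 [ 0.48348014 -0.20823386  0.20723127] [-0.96678412  0.25502158  0.01710125] 0.2895648568142739 1.5536942390780226
lid 2347 [ 0.47769292 -0.20890957  0.20274175] [ 0.97287409 -0.23133069  0.00145182] 0.2898974036761165 1.5693445090816098
```

Near upright with no wedging force. Last bit past upright, then back off.

Call:
step_arm(motion=[[[0.0,0.006,-0.0015,0,0,0,0],[0.0,0.012,-0.003,0,0,0,0],[0.0,0.018,-0.005,0,0,0,0],[0.0,0.024,-0.0065,0,0,0,0],[0.0,0.03,-0.008,0,0,0,0],[0.0,0.033,-0.009,0,0,0,0],[0.0,0.02,-0.005,0,0,0,0],[0.0,-0.02,0.005,0,0,0,0]]])

```text
time: 24.2
tool_pos: [0.4603, -0.1664, 0.2356]
tcp_rot: [0.406, 3.083, -0.015]
wrist_force: [-0.1, -1.4, 0.1]
width: 0.0
```

```bash
python3 lid.py
```

```text
24.2 [ 0.46031803 -0.16642478  0.23557317] [-0.13528488 -1.42569836  0.07399477]
[ 811  365  388  412  522  913 1600 1634 1781  536    0    0    0    0
    0]
```

The lid is falling freely. Moving the hand away, clear of the lid and case.

Call:
step_arm(motion=[[[0.0,-0.02,0.005,0.0,0,0,0],[0.0,-0.05,0.013,0.0,0,0,0],[0.0,-0.07,0.019,0.01,0,0,0],[0.0,-0.08,0.021,0.04,0,0,0],[0.0,-0.08,0.021,0.08,0,0,0],[0.0,-0.08,0.021,0.11,0,0,0],[0.0,-0.08,0.021,0.12,0,0,0],[0.0,-0.08,0.021,0.12,0,0,0]]])

```text
time: 25.25
tool_pos: [0.3742, -0.1434, 0.3544]
tcp_rot: [0.407, 3.088, -0.014]
wrist_force: [0.2, 1.0, -0.4]
width: 0.003
```

Call:
step_arm(motion=[[[0.0,0,0,0,0,0,0],[0.0,0,0,0,0,0,0],[0.0,0,0,0,0,0,0],[0.0,0,0,0,0,0,0],[0.0,0,0,0,0,0,0],[0.0,0,0,0,0,0,0],[0.0,0,0,0,0,0,0],[0.0,0,0,0,0,0,0]]])

```text
time: 26.25
tool_pos: [0.3742, -0.1434, 0.3545]
tcp_rot: [0.407, 3.088, -0.014]
wrist_force: [-0.7, -0.8, 0.1]
width: -0.007
```

```bash
python3 lid.py
python3 - <<'E'
from h import *
b,d=read_camera("side");w=cloud("side",d)
m=(d>0)&(w[...,0]>.5)&(w[...,0]<.64)&(w[...,1]>-.27)&(w[...,1]<-.12)&(w[...,2]>.08)&(w[...,2]<.13)
p=w[m];ce=p.mean(0);print("lid plane",len(p),ce,np.linalg.svd(p-ce,full_matrices=0)[2][2])
spots("side",["solvent","big_tin","cup"])
E
ls pics|grep lid
```

```text
26.25 [ 0.37418534 -0.14342442  0.35446636] [-0.66338568 -0.84408602  0.11141392]
[ 608  326  337  361  370 5651    0    0    0    0    0    0    0    0
    0]
lid plane 3751 [ 0.56616812 -0.1966289   0.10509737] [-0.00278478  0.00502337  0.99998351]
side big_tin 0.82 [ 0.559 -0.447  0.114]
side big_tin 0.37 [ 0.545 -0.218  0.104]
side cup 0.74 [ 0.747 -0.013  0.065]
side cup 0.17 [ 0.541 -0.213  0.106]
lid1870.png
lid2420.png
lid2625.png
```

View pics/lid2625.png

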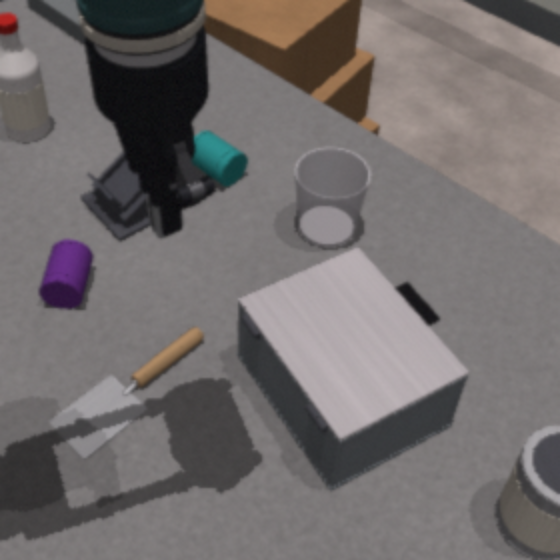

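```bash
python3 -c "
from h import *
print(finish_job())"
```

```text
the job is handed in; nothing more can be done
None
```

The tin is on the pan, the lid is shut, and I handed the job in at about 26 s; the one doubt is a slipped first push on the lid.

- **Tin:** I took the steel tin with the white band out of the rack and lowered it slowly until it touched the pan. After release it stood upright, centred within about 3 mm of my pan-centre estimate. I didn't check it again once the lid was shut.
- **Lid:** I pushed it from behind to just past upright. It then fell on its own while I drew the hand back. At the last check its plane was level, about 105 mm above the bench, and the gripper was well clear.
- **Other things:** the big tin and cup measured within 5 mm of where they started. In the last picture the bottle, spatula and the two coloured tins look unmoved. The network did not report the bottle that time, so I judged it by eye only.

**What went wrong:**
- **First push:** it slipped over the tab. The shut fingertips ended about 15 mm behind the TCP, not 22 mm ahead as stated. The wrist read about 41 N vertically at that moment. I could not tell whether the fingers or the gripper's body carried that load, so the 40 N limit may have been touched.
- **Second push:** it briefly wedged the tab under the gripper's knuckles at about 26 N. I raised the tool 16 mm, and the readings after that were about 1 N.
- **First rack measurement:** it was about 9 mm off because the arm was still settling. I corrected it before gripping.
- **Picture budget:** I viewed 12 pictures, two over the 10 allowed.

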